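# Straighten the row of bearer blocks with the ruler

## Task

Pick up the aluminium ruler by its red grip and, with its long edge, push the four bearer blocks forward into one straight row, so that the far face of every block just meets the near edge of the yellow tape, squarely and not over it, ready for a rail to be clamped across them. Do not touch the blocks with the hand and leave everything else where it is. Finish by drawing the ruler back off the blocks, laying it flat on the bench and letting go.

Things in the scene. Friction and masses are not known exactly. Their poses are not given: they have to be found in the camera images.
- tape: Strip of yellow masking tape stuck flat on the bench, 360 mm long and 19 mm wide, no real thickness. Origin: middle of its near edge (the long edge towards the robot and the blocks), on the bench. x runs level across the tape, away from the robot and the blocks; y along the tape; z up. It never moves.
- ruler: Flat aluminium ruler, 340 mm long (its y), 60 wide (x), 10 thick; both long edges straight and alike. Along its middle stands a red grip, 120 mm long (y), 24 thick (x), from 10 to 60 mm above the underside, flat sides parallel to the long edges. Origin: centre of the underside, below the grip's middle; z up. 0.3 kg, balanced there. Starts left or right of the row, roughly along world x.
- sanding_block: Wooden sanding block 120 x 66 x 32 mm, on the other side of the row from the ruler; leave it. Origin: centre of the underside.
- tumbler: Glass tumbler, 72 mm across, 95 mm tall, beyond the tape; leave it. Origin: centre of the underside.
- yellow_block: Yellow plastic block 60 x 100 x 40 mm, beyond the tape; leave it. Origin: centre of the underside.
- glue: White glue bottle, 60 mm across, 170 mm tall, beyond the tape to the left; leave it. Origin: centre of the underside.
- bearer1: Loose bearer block 1 of four alike (1 rightmost seen from the robot, 4 leftmost): dark red meranti, blue pad on top, 64 mm along the row (y), 50 deep (x), 25 tall, 0.07 kg. Origin: centre of the underside; the far face is 25 mm from it along +x, which points roughly to the tape. They start in a ragged row, 76 mm between centres, 20 to 75 mm short of the tape, turned a little.
- bearer2: Loose bearer block 2 of four alike (1 rightmost seen from the robot, 4 leftmost): dark red meranti, blue pad on top, 64 mm along the row (y), 50 deep (x), 25 tall, 0.07 kg. Origin: centre of the underside; the far face is 25 mm from it along +x, which points roughly to the tape. They start in a ragged row, 76 mm between centres, 20 to 75 mm short of the tape, turned a little.
- bearer3: Loose bearer block 3 of four alike (1 rightmost seen from the robot, 4 leftmost): dark red meranti, blue pad on top, 64 mm along the row (y), 50 deep (x), 25 tall, 0.07 kg. Origin: centre of the underside; the far face is 25 mm from it along +x, which points roughly to the tape. They start in a ragged row, 76 mm between centres, 20 to 75 mm short of the tape, turned a little.
- bearer4: Loose bearer block 4 of four alike (1 rightmost seen from the robot, 4 leftmost): dark red meranti, blue pad on top, 64 mm along the row (y), 50 deep (x), 25 tall, 0.07 kg. Origin: centre of the underside; the far face is 25 mm from it along +x, which points roughly to the tape. They start in a ragged row, 76 mm between centres, 20 to 75 mm short of the tape, turned a little.
Mind the look-alikes: they are no part of the job. Leave any green look-alike of the bearer1 alone. What is shaped like the bearer4 but turquoise is not meant.

How it is judged:
On the way:
1. the ruler is held by the hand with its long edge along the row, roughly parallel to the tape, on the robot's side of it (contact force between the fingers and ruler above 1 N and angle between the y axis of ruler and the y axis of tape, either way round below 0.3 rad and x of ruler in the frame of tape below -0.06 m and horizontal distance between ruler and tape below 0.25 m and height (world z) of ruler below 0.02 m), for 0.1 s.
At the end, for the whole second after the job is handed in: Each block's far face lies within 8 mm of the tape's near edge (centre 17 to 33 mm short of it), within 0.12 rad of square, between the tape's ends, flat and at rest; the ruler lies flat on the bench, at rest, pressing on no block (x of bearer1 in the frame of tape between -0.033 and -0.017 m and y of bearer1 in the frame of tape between -0.18 and 0.18 m and angle between the x axis of each of bearer1, bearer2, bearer3, bearer4 and the x axis of tape, either way round below 0.12 rad and angle between each of bearer1, bearer2, bearer3, bearer4, ruler's own z axis and vertical below 0.08 rad and height (world z) of each of bearer1, bearer2, bearer3, bearer4 below 0.006 m and linear speed of each of bearer1, bearer2, bearer3, bearer4, ruler below 0.02 m/s and contact force between ruler and bearer1 below 0.1 N and x of bearer2 in the frame of tape between -0.033 and -0.017 m and y of bearer2 in the frame of tape between -0.18 and 0.18 m and contact force between ruler and bearer2 below 0.1 N and x of bearer3 in the frame of tape between -0.033 and -0.017 m and y of bearer3 in the frame of tape between -0.18 and 0.18 m and contact force between ruler and bearer3 below 0.1 N and x of bearer4 in the frame of tape between -0.033 and -0.017 m and y of bearer4 in the frame of tape between -0.18 and 0.18 m and contact force between ruler and bearer4 below 0.1 N and height (world z) of ruler below 0.008 m); the robot touches nothing.
It fails at once if the hand or arm touches a bearer block (contact force between any of the fingers, the arm and bearer1 above 1 N or contact force between any of the fingers, the arm and bearer2 above 1 N or contact force between any of the fingers, the arm and bearer3 above 1 N or contact force between any of the fingers, the arm and bearer4 above 1 N).
It fails at once if a bystander (sanding block, tumbler, yellow block, glue bottle) is moved more than 30 mm (distance of any of sanding_block, tumbler, yellow_block, glue from where it was at the start of the episode above 0.03 m).
It also fails if it takes over 46 s, if anything falls off the work surface, if the arm or the gripper's body presses on something with over 40 N, if the wrist force passes 120 N, or if a joint passes its speed limit or range.

## Robot

A 6-joint arm with a two-finger parallel gripper is mounted at the origin on the work surface. World frame = base frame: x ahead of the robot, y to its left, z up, the work surface at z = 0. Lengths are in m, angles in rad, forces in N, time in s.
With the tool pointing down it reaches from about 0.3 to 1 m from the base axis. Payload 5.1 kg.
Tool frame: the origin (TCP) lies on the mounting face of the last link; the fingertips stand 190 mm ahead of it and the grasp point (between the pads) lies 171 mm ahead of it (arm.nose_length is the distance from the TCP to the fingertips, in m); z points along the fingers, y is the direction in which the jaws open and shut (so a half turn about z gives the same grasp; the last joint's range is limited). The gripper opens to 95 mm and grips with 3 to 60 N. Pads are 20 mm wide; open, the fingers measure 119 mm over their backs; the gripper's body (75 mm by 180 mm) begins 59 mm behind the grasp point.
Start: joints at [-0.083, 0.124, 1.65, -0, 1.367, -0.083], TCP at [0.65, -0, 0.405] pointing down, gripper open.
Joint ranges: [-2.61, 2.61], [-1.02, 2.33], [0.03, 2.71], [-1.35, 4.49], [0.32, 2.68], [-2.91, 2.91]. Speed limits (rad/s): [2.57, 2.57, 3.14, 3.14, 3.14, 3.14].

## Interface

Orientations are given as a unit quaternion [w, x, y, z].
In Python, from rig import arm gives the robot as it stands.
- The arm moves only by the tool play_rows, never from a script. Its argument "steps" is a list of rows, each an object with "gripper": the finger opening in mm, from 0 to 95.1; "translation": the shift along the tool's x, y, z in mm, a list of three; "delta_rot": the turn, a rotation vector about the tool's x, y, z in rad, a list of three. In form: [{"gripper": gripper, "translation": [dx, dy, dz], "delta_rot": [rx, ry, rz]}, ...]. A call has 1 to 20 rows; each row shifts and turns the commanded pose from where the row before left it, along the tool's axes as they then stand; what a row does not reach is not made up. A row lasts 1/10 s, in which the tool goes at most 50 mm and 8.59 degrees, less where a joint would pass 70% of its speed; a pose out of reach is approached as far as the arm can. A call with a gripper value outside its range is refused whole. The fingers move at their own pace and stop on an object; "grip_force" is the grip in N (left out, the last holds). Time passes only in rows, so rows that do not move let the fingers close. It gives the time, the measured TCP pose, the force and the opening at its end, in the units of the state.
- arm.get_state(): the state, without advancing time (a new reading comes with each control period).
- arm.get_image(name): name is "scene" or "side" or "wrist"; returns the picture (384x512x3 uint8, red, green, blue); there is no depth.
- arm.camera_info(name): a dict with "K" (3x3 intrinsics, pixels), "T" (4x4, takes a point from camera to world coordinates). Camera axes: x right, y down, z forward; pixel columns grow to the right and rows downward; lengths in m; the calibration is good to about 2 mm. The wrist camera is an equidistant fisheye: a pixel r from the principal point sees the ray r / f radians off the axis. A picture is of the moment at which its call begins: read the wrist's pose just before it. camera_info takes no time and is no camera call; for the wrist camera it gives the pose at the moment of the call.
- arm.sign_off(): hands the job in, once; it reports no verdict.
The state is a dict: "time_s": time; "joint_pos": joint angles; "joint_vel": joint speeds; "joint_torque": joint torques, N m; "ee_pos": TCP position; "orientation": TCP orientation; "force": force on the tool from outside, world axes, zero at the start; "torque": the same for the moment, N m; "gripper_width": finger opening in m.
Only numpy, scipy, OpenCV 4.12 (cv2) and the standard library are available. Lean on these libraries where they do the work, as an engineer would, in place of code of your own. Each camera call takes 0.05 s, during which the arm holds its last target.

## Working session

There is one attempt and no reset: what is moved stays moved. The work goes in short steps, Python scripts to look and compute and a tool call to move; the robot and the scene stay as the last step left them, time stands still between calls to the robot, and variables do not carry over. Pictures are saved under pics/ and viewed, and the job is handed in when it is done.

Besides the shell and the picture viewer there is one more tool, called after "Request:" as name([rows], argument=value, ...), one row to a line, values as JSON. play_rows: Moves the arm, as the interface text tells. Its arguments: {"type":"object","properties":{"steps":{"type":"array"},"grip_force":{"type":"number"}},"required":["steps"]}

```bash
mkdir -p pics; ls; python3 - <<'E'
from rig import arm
import cv2,numpy as np
s=arm.get_state();print(s)
for n in ["scene","side","wrist"]:
    i=arm.camera_info(n);print(n,np.round(i["K"],2).tolist(),np.round(i["T"],4).tolist())
    im=arm.get_image(n);np.save(f"pics/{n}0.npy",im);cv2.imwrite(f"pics/{n}0.png",im[:,:,::-1])
E
```

```text
pics
{'time_s': 0.0, 'joint_pos': array([-8.25947802e-02,  1.24478403e-01,  1.65169904e+00,  2.74468216e-06,
        1.36747291e+00, -8.25736099e-02]), 'joint_vel': array([-0.00013779,  0.00067649, -0.0018769 ,  0.00025509, -0.002311  ,
        0.0005122 ]), 'joint_torque': array([-6.25927078e-04, -4.17603564e+01, -3.59935069e+01,  7.73367751e-02,
        4.92534391e-02, -1.75303944e-04]), 'ee_pos': array([ 6.49740950e-01, -3.95446910e-06,  4.03489119e-01]), 'orientation': array([-7.85910051e-04,  7.07114089e-01,  7.07098725e-01, -6.63991262e-04]), 'force': array([1.03905697, 0.39655231, 0.25383982]), 'torque': array([ 0.0132915 , -0.00414801,  0.03735297]), 'gripper_width': 0.09487946964784659}
scene [[394.01, 0.0, 252.37], [0.0, 394.01, 192.18], [0.0, 0.0, 1.0]] [[-0.7128, 0.5371, -0.4511, 1.0807], [0.7013, 0.5518, -0.4513, 0.5191], [0.0065, -0.6381, -0.7699, 0.8382], [0.0, 0.0, 0.0, 1.0]]
side [[347.8, 0.0, 254.42], [0.0, 347.8, 191.1], [0.0, 0.0, 1.0]] [[0.9994, -0.0262, 0.0243, 0.5879], [-0.0352, -0.615, 0.7877, -0.6536], [-0.0057, -0.7881, -0.6155, 0.6347], [0.0, 0.0, 0.0, 1.0]]
wrist [[297.32, 0.0, 252.97], [0.0, 297.32, 194.8], [0.0, 0.0, 1.0]] [[1.0, 0.0001, -0.0011, 0.6499], [-0.0002, -0.9705, -0.241, 0.0677], [-0.0011, 0.241, -0.9705, 0.3838], [0.0, 0.0, 0.0, 1.0]]
```

View pics/scene0.png

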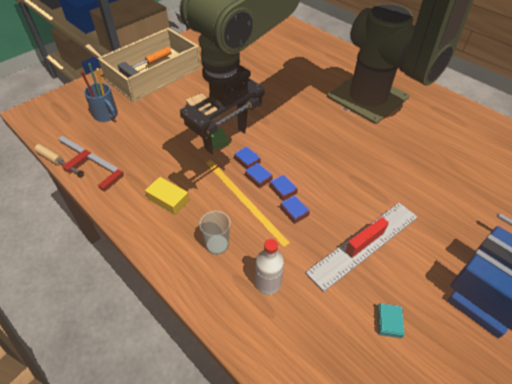

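View pics/side0.png

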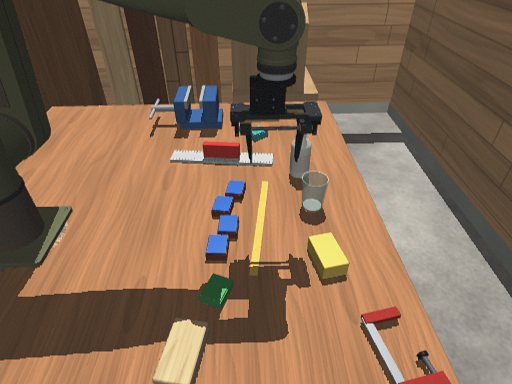

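View pics/wrist0.png

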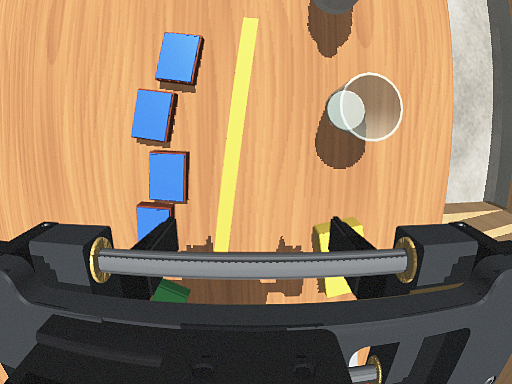

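The side view shows the ruler (220,155) beyond the row at +y. The blocks are at (235,188), (222,205), (228,226) and (217,246). The tape runs from (264,182) to (254,272). The wrist view shows blocks 4 to 2 and part of block 1, with the tape from (250,20) to (221,250). Next I'll measure these.

```bash
cat > h.py <<'E'
import numpy as np,cv2
def ray(uv,K,T,fish):
    uv=np.atleast_2d(np.asarray(uv,float))
    x=(uv[:,0]-K[0,2])/K[0,0];y=(uv[:,1]-K[1,2])/K[1,1]
    if fish:
        r=np.hypot(x,y)+1e-12
        d=np.c_[x/r*np.sin(r),y/r*np.sin(r),np.cos(r)]
    else: d=np.c_[x,y,np.ones(len(x))]
    return T[:3,3],d@T[:3,:3].T
def plane(uv,z,info,fish):
    K,T=map(np.array,(info["K"],info["T"]))
    o,d=ray(uv,K,T,fish); return o+d*((z-o[2])/d[:,2])[:,None]
def blobs(im,kind,amin=60):
    h=cv2.cvtColor(im,cv2.COLOR_RGB2HSV);H,S,V=[h[:,:,i].astype(int) for i in range(3)]
    m={'blue':(H>105)&(H<128)&(S>140)&(V>90),'yellow':(H>22)&(H<32)&(S>140)&(V>150),'red':((H<5)|(H>174))&(S>180)&(V>120)}[kind]
    m=m.astype(np.uint8)
    c,_=cv2.findContours(m,cv2.RETR_EXTERNAL,cv2.CHAIN_APPROX_NONE)
    return [k[:,0,:] for k in c if cv2.contourArea(k)>amin]
def rect(P): # world pts Nx2 -> centre,size,angle(deg of long side, world x->y)
    (c,s,a)=cv2.minAreaRect((P[:,:2]*1000).astype(np.float32))
    if s[0]<s[1]: s=(s[1],s[0]);a+=90
    a=(a+90)%180-90
    return np.round(c,1),np.round(s,1),round(a,1)
E
python3 - <<'E'
from rig import arm
from h import *
for n in ["scene","side","wrist"]:
    im=np.load(f"pics/{n}0.npy");info=arm.camera_info(n);f=n=="wrist"
    for k,z in (("blue",.025),("yellow",0.),("red",.06)):
        for b in blobs(im,k):
            print(n,k,b.mean(0).round(),*rect(plane(b,z,info,f)))
E
```

```text
scene blue [496. 277.] [384.  614.8] [80.2 52.4] -88.4
scene blue [295. 207.] [560.1 152.7] [56.4 39.7] 80.8
scene blue [283. 185.] [525.5  81.6] [55.  38.4] 80.4
scene blue [258. 172.] [542.    1.8] [55.9 39.3] 86.5
scene blue [246. 155.] [518.8 -68.3] [55.2 41. ] 85.9
scene yellow [166. 191.] [ 758.1 -141.8] [101.4  58.6] -78.2
scene red [271. 245.] [704.7 204.9] [29.5 29.4] 3.6
scene red [368. 233.] [513.4 343.9] [115.3  23.3] -7.5
scene red [110. 178.] [ 860.  -231.8] [66.5 17.8] 12.2
scene red [ 76. 159.] [ 887.6 -358.8] [74.  18.3] 12.1
side blue [217. 244.] [515.4 -71.8] [62.  45.1] 85.7
side blue [228. 223.] [539.3  -2. ] [60.1 44.5] 86.0
side blue [222. 203.] [522.8  78.6] [61.8 45.4] 81.0
side blue [235. 187.] [557.  148.9] [58.7 44.7] 80.0
side blue [196. 116.] [397.7 623.2] [116.4  43.1] 89.8
side blue [210.  94.] [439.  838.2] [160.1  55.7] -90.0
side blue [180.  95.] [306.7 839.6] [170.   38.6] -89.9
side yellow [260. 222.] [625.1  48.3] [312.8  17.7] 82.3
wrist blue [150. 219.] [515.5 -63.7] [49.2 44.9] 86.5
wrist blue [166. 176.] [539.4   1.8] [60.4 45.5] 84.9
wrist blue [151. 115.] [522.6  80.8] [59.8 45.8] 79.2
wrist blue [174.  63.] [556.1 150.7] [55.5 45.2] 79.7
wrist yellow [322. 237.] [747.5 -89.8] [44.7 20.2] -85.4
wrist yellow [352. 222.] [791.1 -68.2] [31.3 12.7] -36.4
```

Request:
play_rows([
  {"gripper": 95, "translation": [43, -17, 0], "delta_rot": [0, 0, 0]},
  {"gripper": 95, "translation": [43, -17, 0], "delta_rot": [0, 0, 0]},
  {"gripper": 95, "translation": [43, -17, 0], "delta_rot": [0, 0, 0]},
  {"gripper": 95, "translation": [43, -17, 0], "delta_rot": [0, 0, 0]},
  {"gripper": 95, "translation": [43, -17, 0], "delta_rot": [0, 0, 0]},
  {"gripper": 95, "translation": [43, -17, 0], "delta_rot": [0, 0, 0]},
  {"gripper": 95, "translation": [43, -17, 0], "delta_rot": [0, 0, 0]},
  {"gripper": 95, "translation": [43, -18, 0], "delta_rot": [0, 0, 0]},
  {"gripper": 95, "translation": [0, 0, 0], "delta_rot": [0, 0, -0.144]},
  {"gripper": 95, "translation": [0, 0, 0], "delta_rot": [0, 0, -0.144]},
  {"gripper": 95, "translation": [0, 0, 0], "delta_rot": [0, 0, -0.144]},
  {"gripper": 95, "translation": [0, 0, 0], "delta_rot": [0, 0, -0.144]},
  {"gripper": 95, "translation": [0, 0, 0], "delta_rot": [0, 0, -0.144]},
  {"gripper": 95, "translation": [0, 0, 0], "delta_rot": [0, 0, -0.144]},
  {"gripper": 95, "translation": [0, 0, 0], "delta_rot": [0, 0, -0.144]},
  {"gripper": 95, "translation": [0, 0, 0], "delta_rot": [0, 0, -0.144]},
  {"gripper": 95, "translation": [0, 0, 0], "delta_rot": [0, 0, -0.144]},
  {"gripper": 95, "translation": [0, 0, 0], "delta_rot": [0, 0, -0.144]},
  {"gripper": 95, "translation": [0, 0, 0], "delta_rot": [0, 0, 0]},
  {"gripper": 95, "translation": [0, 0, 0], "delta_rot": [0, 0, 0]},
])

```text
time_s: 2.15
ee_pos: [0.5129, 0.3439, 0.4044]
orientation: [-0.0, 0.067, 0.998, -0.0]
force: [0.2, 0.5, 0.1]
gripper_width: 0.0946
```

```bash
python3 - <<'E'
from rig import arm
from h import *
from scipy.spatial.transform import Rotation as R
s=arm.get_state();q=s["orientation"];M=R.from_quat(np.r_[q[1:],q[0]]).as_matrix()
print(s["time_s"],s["ee_pos"],M.round(3).tolist(),s["force"])
for n in ["scene","side","wrist"]:
    info=arm.camera_info(n);f=n=="wrist"
    im=arm.get_image(n);np.save(f"pics/{n}1.npy",im);np.save(f"pics/{n}1T.npy",info["T"]);cv2.imwrite(f"pics/{n}1.png",im[:,:,::-1])
    for k,z in (("blue",.025),("yellow",0.),("red",.06)):
        for b in blobs(im,k):
            print(n,k,b.mean(0).round(),*rect(plane(b,z,info,f)))
E
```

```text
2.15 [0.51292077 0.3439384  0.40442702] [[-0.991, 0.133, -0.001], [0.133, 0.991, -0.0], [0.0, -0.0, -1.0]] [0.15190226 0.49015416 0.12210836]
scene blue [498. 279.] [383.8 616.2] [77.4 52.1] -88.4
scene blue [295. 207.] [559.1 152.8] [56.4 41.9] 80.8
scene blue [258. 172.] [542.    1.8] [55.9 39.3] 86.5
scene blue [247. 155.] [518.  -68.3] [54.  39.4] 86.0
scene yellow [258. 214.] [631.6  88.2] [231.4  12.6] 82.5
scene yellow [166. 191.] [ 757.9 -142. ] [101.4  59.3] -78.0
scene red [271. 245.] [704.7 204.9] [29.5 29.4] 3.6
scene red [368. 233.] [513.9 344.1] [114.7  24.8] -9.0
scene red [110. 178.] [ 860.6 -232.4] [67.5 15.7] 11.1
scene red [ 76. 159.] [ 887.4 -358.4] [73.8 18.2] 13.5
side blue [217. 244.] [515.4 -71.7] [61.8 45.1] 85.7
side blue [228. 223.] [539.3  -1.8] [59.7 44.5] 86.0
side blue [235. 187.] [557.  148.9] [58.7 44.7] 80.0
side blue [196. 116.] [397.7 623.2] [116.4  43.1] 89.8
side blue [180.  94.] [306.6 839.9] [169.3  38.4] 90.0
side blue [207.  95.] [423.8 844. ] [171.9  30.4] -86.3
side yellow [259. 228.] [622.7  28.2] [353.4  17. ] 82.2
wrist blue [122. 224.] [556.  153.6] [59.8 45.8] 79.0
wrist blue [ 39. 217.] [526.2   3.1] [64.2 25.7] -82.4
wrist blue [ 11. 214.] [514.2 -67.6] [61.8 45.1] 85.5
wrist blue [ 74. 209.] [521.9  81.5] [60.7 46.1] 78.7
wrist blue [463. 126.] [466.7 667.4] [210.2  66.8] 90.0
wrist blue [432.  70.] [401.  622.3] [119.6  65.9] -89.8
wrist blue [468.  24.] [316.7 709.2] [195.   49.1] -90.0
```

```bash
python3 - <<'E'
import cv2,numpy as np
a=cv2.imread('pics/side1.png');b=cv2.imread('pics/wrist1.png')
cv2.imwrite('pics/c1.png',cv2.resize(np.hstack([a,b]),(800,300)))
E
```

```text
(no output)
```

View pics/c1.png

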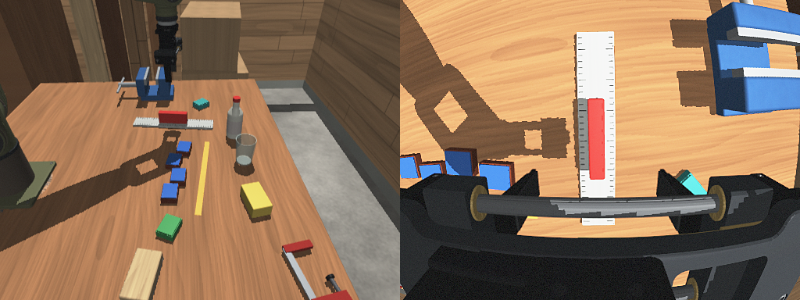

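The side view now shows the whole tape, 353 x 17 mm with its centre at (623,28) and angle 82.2°. The wrist view shows the grip under the hand at about (250,180). I'll refine the ruler pose and the near edge of the tape.

```bash
python3 - <<'E'
from rig import arm
from h import *
info=dict(arm.camera_info("wrist"));im=np.load("pics/wrist1.npy")
h=cv2.cvtColor(im,cv2.COLOR_RGB2HSV);H,S,V=[h[:,:,i].astype(int) for i in range(3)]
print(h[180,250],im[180,250])
def big(m,z):
    c,_=cv2.findContours(m.astype(np.uint8),cv2.RETR_EXTERNAL,cv2.CHAIN_APPROX_NONE)
    for k in c:
        if cv2.contourArea(k)>600:
            k=k[:,0,:];print(k.min(0),k.max(0),*rect(plane(k,z,info,True)))
print("red");big(((H<5)|(H>174))&(S>140)&(V>150),.06)
print("white");big((S<50)&(V>170),.01)
# tape near edge: side view, per row left-most yellow pixel
si=arm.camera_info("side");im=np.load("pics/side1.npy")
b=[x for x in blobs(im,'yellow') if len(x)>150][0]
ys=range(b[:,1].min()+4,b[:,1].max()-4)
L=np.array([[b[b[:,1]==y,0].min()-.5,y] for y in ys]);Rr=np.array([[b[b[:,1]==y,0].max()+.5,y] for y in ys])
for nm,e in(("near",L),("far",Rr)):
    P=plane(e,0,si,False)[:,:2]*1000
    vx,vy,x0,y0=cv2.fitLine(P.astype(np.float32),cv2.DIST_HUBER,0,.01,.01).ravel()
    print(nm,"x at y=28:",x0+(28-y0)*vx/vy,"slope deg",np.degrees(np.arctan2(vx,vy)))
im=np.load("pics/scene1.npy");sc=arm.camera_info("scene")
for b in blobs(im,'yellow'):
  if len(b)>60:
    P=plane(b,0,sc,False)[:,:2]*1000;print(P.min(0),P.max(0))
im=np.load("pics/scene0.npy");print(cv2.cvtColor(im,cv2.COLOR_RGB2HSV)[200,245:256].tolist())
E
```

```text
[  1 164 247] [247  95  88]
red
[240 126] [261 229] [508.4 342.4] [118.   22.9] -7.3
white
[439  86] [511  99] [423.7 708.9] [167.6  17.6] -90.0
[226  40] [275 252] [480.2 346.2] [281.7  60.6] -6.7
[432  34] [511  54] [345.7 717.2] [184.1  17.3] -89.9
near x at y=28: 614.16223 slope deg 7.807641
far x at y=28: 630.93494 slope deg 7.6394887
[611.69291587 -26.03493582] [650.78282627 203.66940193]
[ 720.1769255  -195.47487132] [795.33048462 -86.32649726]
[[23, 179, 241], [23, 179, 241], [22, 179, 241], [21, 177, 240], [19, 169, 231], [15, 157, 216], [12, 148, 202], [12, 145, 197], [12, 144, 196], [12, 146, 191], [12, 143, 185]]
```

Request:
play_rows([
  {"gripper": 95, "translation": [3, -1, 36], "delta_rot": [0, 0, 0]},
  {"gripper": 95, "translation": [0, 0, 40], "delta_rot": [0, 0, 0]},
  {"gripper": 95, "translation": [0, 0, 40], "delta_rot": [0, 0, 0]},
  {"gripper": 95, "translation": [0, 0, 40], "delta_rot": [0, 0, 0]},
  {"gripper": 95, "translation": [0, 0, 30], "delta_rot": [0, 0, 0]},
  {"gripper": 95, "translation": [0, 0, 0], "delta_rot": [0, 0, 0]},
  {"gripper": 95, "translation": [0, 0, 0], "delta_rot": [0, 0, 0]},
], grip_force=40)

```text
time_s: 3.0
ee_pos: [0.51, 0.3435, 0.219]
orientation: [-0.0, 0.066, 0.998, -0.0]
force: [-0.7, -0.6, 1.5]
gripper_width: 0.095
```

Request:
play_rows([
  {"gripper": 0, "translation": [0, 0, 0], "delta_rot": [0, 0, 0]},
  {"gripper": 0, "translation": [0, 0, 0], "delta_rot": [0, 0, 0]},
  {"gripper": 0, "translation": [0, 0, 0], "delta_rot": [0, 0, 0]},
  {"gripper": 0, "translation": [0, 0, 0], "delta_rot": [0, 0, 0]},
  {"gripper": 0, "translation": [0, 0, 0], "delta_rot": [0, 0, 0]},
  {"gripper": 0, "translation": [0, 0, 0], "delta_rot": [0, 0, 0]},
  {"gripper": 0, "translation": [0, 0, 0], "delta_rot": [0, 0, 0]},
  {"gripper": 0, "translation": [0, 0, 0], "delta_rot": [0, 0, 0]},
  {"gripper": 0, "translation": [0, 0, 0], "delta_rot": [0, 0, 0]},
  {"gripper": 0, "translation": [0, 0, 0], "delta_rot": [0, 0, 0]},
  {"gripper": 0, "translation": [0, 0, 0], "delta_rot": [0, 0, 0]},
  {"gripper": 0, "translation": [0, 0, 0], "delta_rot": [0, 0, 0]},
])

```text
time_s: 4.2
ee_pos: [0.5098, 0.3432, 0.2186]
orientation: [-0.0, 0.065, 0.998, -0.0]
force: [-0.3, -0.5, 1.5]
gripper_width: 0.0239
```

Request:
play_rows([
  {"gripper": 0, "translation": [0, 0, -20], "delta_rot": [0, 0, 0]},
  {"gripper": 0, "translation": [0, 0, -40], "delta_rot": [0, 0, 0]},
  {"gripper": 0, "translation": [20, 0, 0], "delta_rot": [0, 0, 0]},
  {"gripper": 0, "translation": [30, 0, 0], "delta_rot": [0, 0, 0]},
  {"gripper": 0, "translation": [15, 0, 0], "delta_rot": [0, 0, 0]},
  {"gripper": 0, "translation": [0, 0, 0], "delta_rot": [0, 0, 0.1]},
  {"gripper": 0, "translation": [0, 0, 0], "delta_rot": [0, 0, 0.134]},
  {"gripper": 0, "translation": [0, 0, 0], "delta_rot": [0, 0, 0.134]},
  {"gripper": 0, "translation": [0, 0, 0], "delta_rot": [0, 0, 0.134]},
  {"gripper": 0, "translation": [0, 0, 0], "delta_rot": [0, 0, 0.134]},
  {"gripper": 0, "translation": [0, 0, 0], "delta_rot": [0, 0, 0.134]},
  {"gripper": 0, "translation": [0, 0, 0], "delta_rot": [0, 0, 0.134]},
  {"gripper": 0, "translation": [0, 0, 0], "delta_rot": [0, 0, 0.134]},
  {"gripper": 0, "translation": [0, 0, 0], "delta_rot": [0, 0, 0.134]},
  {"gripper": 0, "translation": [0, 0, 0], "delta_rot": [0, 0, 0.134]},
  {"gripper": 0, "translation": [0, 0, 0], "delta_rot": [0, 0, 0.134]},
  {"gripper": 0, "translation": [0, 0, 0], "delta_rot": [0, 0, 0.134]},
  {"gripper": 0, "translation": [0, 0, 0], "delta_rot": [0, 0, 0]},
  {"gripper": 0, "translation": [0, 0, 0], "delta_rot": [0, 0, 0]},
])

```text
time_s: 6.1
ee_pos: [0.4453, 0.3518, 0.2781]
orientation: [-0.0, 0.752, 0.659, -0.0]
force: [-0.7, -0.5, -2.8]
gripper_width: 0.0239
```

```bash
cat > st.py <<'E'
from rig import arm
from h import *
from scipy.spatial.transform import Rotation as R
s=arm.get_state();q=s["orientation"];M=R.from_quat(np.r_[q[1:],q[0]]).as_matrix()
print(s["time_s"],s["ee_pos"].round(4),"x-axis deg",np.degrees(np.arctan2(M[1,0],M[0,0])).round(2),"z",M[:,2].round(4),s["force"].round(1),s["gripper_width"])
u=np.array([np.cos(np.radians(-7.7)),np.sin(np.radians(-7.7))]);v=np.array([-u[1],u[0]]);o=np.array([613,29.3])
d=s["ee_pos"][:2]*1000-o;print("tape frame tool",(d@u).round(1),(d@v).round(1))
E
python3 st.py
```

```text
6.1 [0.4453 0.3518 0.2781] x-axis deg 82.49 z [-7.e-04 -5.e-04 -1.e+00] [-0.7 -0.5 -2.8] 0.023876520812628903
tape frame tool -209.4 297.1
```

Request:
play_rows([
  {"gripper": 0, "translation": [-24, 3, 0], "delta_rot": [0, 0, 0]},
  {"gripper": 0, "translation": [-38, 5, 0], "delta_rot": [0, 0, 0]},
  {"gripper": 0, "translation": [-38, 5, 0], "delta_rot": [0, 0, 0]},
  {"gripper": 0, "translation": [-38, 5, 0], "delta_rot": [0, 0, 0]},
  {"gripper": 0, "translation": [-38, 5, 0], "delta_rot": [0, 0, 0]},
  {"gripper": 0, "translation": [-38, 5, 0], "delta_rot": [0, 0, 0]},
  {"gripper": 0, "translation": [-38, 5, 0], "delta_rot": [0, 0, 0]},
  {"gripper": 0, "translation": [-26, 5, 0], "delta_rot": [0, 0, 0]},
  {"gripper": 0, "translation": [-16, 0, 0], "delta_rot": [0, 0, 0]},
  {"gripper": 0, "translation": [0, 0, 0], "delta_rot": [0, 0, 0]},
  {"gripper": 0, "translation": [0, 0, 0], "delta_rot": [0, 0, 0]},
  {"gripper": 0, "translation": [0, 0, 0], "delta_rot": [0, 0, 0]},
])

```text
time_s: 7.3
ee_pos: [0.4438, 0.056, 0.2787]
orientation: [-0.0, 0.752, 0.659, 0.0]
force: [0.5, 0.5, -2.2]
gripper_width: 0.024
```

```bash
python3 st.py; python3 - <<'E'
from rig import arm
from h import *
wi=dict(arm.camera_info("wrist"));w=arm.get_image("wrist");s=arm.get_image("side")
np.save('pics/w2.npy',w);np.save('pics/s2.npy',s)
cv2.imwrite('pics/c2.png',cv2.resize(np.hstack([s,w])[:,:,::-1],(800,300)))
for b in blobs(w,'blue'): print('w blue',b.mean(0).round(),*rect(plane(b,.025,wi,True)))
for b in blobs(w,'yellow'): print('w yel',b.mean(0).round(),*rect(plane(b,0,wi,True)))
E
```

```text
7.3 [0.4438 0.056  0.2787] x-axis deg 82.41 z [ 1.e-04  3.e-04 -1.e+00] [ 0.5  0.5 -2.2] 0.024023524221444742
tape frame tool -171.2 3.8
w blue [369. 227.] [539.6  16.3] [45.4 31.8] -3.7
w blue [342. 164.] [521.4  81.2] [59.8 45.9] 79.4
w blue [371.  75.] [555.7 153. ] [59.6 45.9] 79.4
w yel [413. 282.] [610.4 -65.3] [28.8 18.1] 82.6
w yel [433. 135.] [631.7  94.2] [230.4  18.7] 82.2
```

View pics/c2.png

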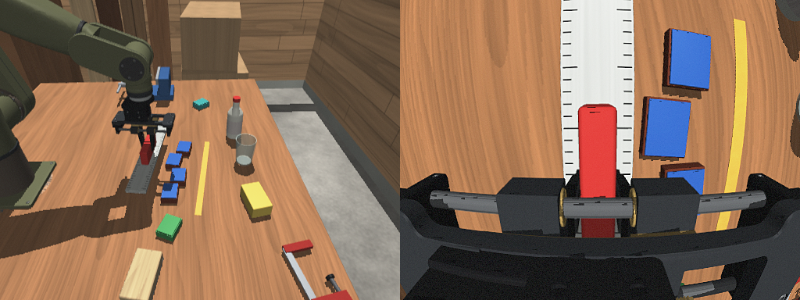

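The side view shows the ruler in the hand behind the row, with the green look-alike at full-size (216,291). The wrist tape estimate (near edge x = 613.5 at y = 29) agrees with the side view. Before pushing I'll check that the green block is clear of the ruler's path.

```bash
python3 - <<'E'
from rig import arm
from h import *
u=np.array([np.cos(np.radians(-7.7)),np.sin(np.radians(-7.7))]);v=np.array([-u[1],u[0]]);o=np.array([613.3,29.3])
for n,f in(("side","s2"),("scene","scene1")):
    im=np.load(f'pics/{f}.npy');i=arm.camera_info(n)
    h=cv2.cvtColor(im,cv2.COLOR_RGB2HSV);m=((h[:,:,0]>45)&(h[:,:,0]<80)&(h[:,:,1]>120)).astype(np.uint8)
    c,_=cv2.findContours(m,cv2.RETR_EXTERNAL,cv2.CHAIN_APPROX_NONE)
    for k in c:
        if 60<cv2.contourArea(k)<5000:
            P=plane(k[:,0,:],.025,i,False)[:,:2]*1000
            print(n,k[:,0].mean(0),*rect(P),"tape y max",((P-o)@v).max(),"tape x",((P-o)@u).min(),((P-o)@u).max())
E
```

```text
side [216.30107527 290.75268817] [ 520705.7 -205633. ] [71339.8 52875.9] 66.3 tape y max -204.42783621858845 tape x -91.66714855654024 -29.66967532449039
scene [217.19607843 135.68627451] [ 524211.5 -191536.2] [61840.1 46220.2] 66.5 tape y max -200.49172954472715 tape x -87.4023474765171 -28.23178978834234
```

Request:
play_rows([
  {"gripper": 0, "translation": [0, 0, 20], "delta_rot": [0, 0, 0]},
  {"gripper": 0, "translation": [0, 0, 20], "delta_rot": [0, 0, 0]},
  {"gripper": 0, "translation": [0, 0, 12], "delta_rot": [0, 0, 0]},
  {"gripper": 0, "translation": [0, 0, 5], "delta_rot": [0, 0, 0]},
  {"gripper": 0, "translation": [0, 0, 0], "delta_rot": [0, 0, 0]},
  {"gripper": 0, "translation": [0, 0, 0], "delta_rot": [0, 0, 0]},
  {"gripper": 0, "translation": [0, 0, 0], "delta_rot": [0, 0, 0]},
])

```text
time_s: 8.1
ee_pos: [0.4444, 0.0555, 0.2228]
orientation: [0.001, 0.753, 0.658, 0.001]
force: [0.2, 0.3, -2.2]
gripper_width: 0.0237
```

```bash
python3 st.py
```

```text
8.1 [0.4444 0.0555 0.2228] x-axis deg 82.33 z [ 0.0019  0.     -1.    ] [ 0.2  0.3 -2.2] 0.02372367477397261
tape frame tool -170.6 3.3
```

Request:
play_rows([
  {"gripper": 0, "translation": [0, 3, 1], "delta_rot": [0, 0, 0]},
  {"gripper": 0, "translation": [0, 5, 0], "delta_rot": [0, 0, 0]},
  {"gripper": 0, "translation": [0, 5, 0], "delta_rot": [0, 0, 0]},
  {"gripper": 0, "translation": [0, 5, 0], "delta_rot": [0, 0, 0]},
  {"gripper": 0, "translation": [0, 5, 0], "delta_rot": [0, 0, 0]},
  {"gripper": 0, "translation": [0, 5, 0], "delta_rot": [0, 0, 0]},
  {"gripper": 0, "translation": [0, 5, 0], "delta_rot": [0, 0, 0]},
  {"gripper": 0, "translation": [0, 5, 0], "delta_rot": [0, 0, 0]},
  {"gripper": 0, "translation": [0, 5, 0], "delta_rot": [0, 0, 0]},
  {"gripper": 0, "translation": [0, 5, 0], "delta_rot": [0, 0, 0]},
  {"gripper": 0, "translation": [0, 5, 0], "delta_rot": [0, 0, 0]},
  {"gripper": 0, "translation": [0, 5, 0], "delta_rot": [0, 0, 0]},
  {"gripper": 0, "translation": [0, 5, 0], "delta_rot": [0, 0, 0]},
  {"gripper": 0, "translation": [0, 5, 0], "delta_rot": [0, 0, 0]},
  {"gripper": 0, "translation": [0, 5, 0], "delta_rot": [0, 0, 0]},
  {"gripper": 0, "translation": [0, 5, 0], "delta_rot": [0, 0, 0]},
  {"gripper": 0, "translation": [0, 4, 0], "delta_rot": [0, 0, 0]},
  {"gripper": 0, "translation": [0, 0, 0], "delta_rot": [0, 0, 0]},
  {"gripper": 0, "translation": [0, 0, 0], "delta_rot": [0, 0, 0]},
])

```text
time_s: 10.0
ee_pos: [0.5256, 0.0444, 0.2212]
orientation: [0.001, 0.753, 0.658, 0.001]
force: [0.1, -0.4, -3.2]
gripper_width: 0.0238
```

```bash
cat > look.py <<'E'
import sys
from rig import arm
from h import *
t=sys.argv[1]
u=np.array([np.cos(np.radians(-7.7)),np.sin(np.radians(-7.7))]);v=np.array([-u[1],u[0]]);o=np.array([613.3,29.3])
ims=[]
for n in("side","wrist","scene"):
    i=dict(arm.camera_info(n));im=arm.get_image(n);np.save(f'pics/{n}{t}.npy',im);ims.append(im)
    for k,z in(('blue',.025),('yellow',0)):
        for b in blobs(im,k):
            P=plane(b,z,i,n=="wrist")[:,:2]*1000;c,s,a=rect(P);d=c-o
            if abs(d).max()<200: print(n,k,b.mean(0).round(),c,s,a,"tape x %.1f y %.1f far %.1f"%(d@u,d@v,((P-o)@u).max()))
cv2.imwrite(f'pics/c{t}.png',cv2.resize(np.hstack(ims[:2])[:,:,::-1],(800,300)))
E
python3 st.py;python3 look.py 3
```

```text
10.0 [0.5256 0.0444 0.2212] x-axis deg 82.32 z [ 1.9e-03 -1.0e-04 -1.0e+00] [ 0.1 -0.4 -3.2] 0.023761313553105186
tape frame tool -88.6 3.2
```

View pics/c3.png

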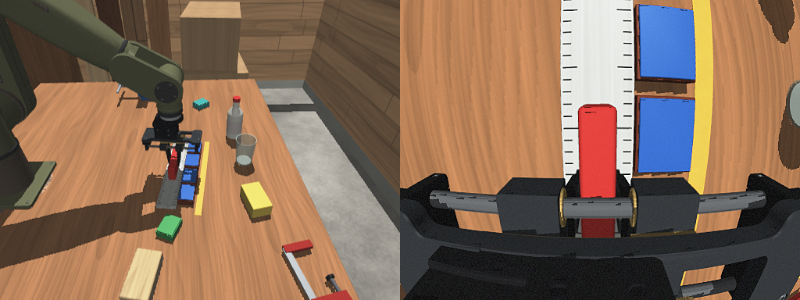

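The blocks now lie flush along the ruler and the gap to the tape is small. My helper scaled the points twice, so I'll fix that and measure.

```bash
sed -i 's/rect(P)/rect(P\/1000)/' look.py; python3 look.py 4
```

```text
side blue [238. 246.] [567.1 -80.2] [61.7 44.3] 82.2 tape x -31.1 y -114.7 far -9.0
side blue [238. 224.] [567.3 -10.5] [53.7 27.7] 82.8 tape x -40.3 y -45.6 far -26.6
side blue [246. 204.] [585.9  71.5] [59.1 45.9] 87.6 tape x -32.8 y 38.1 far -9.6
side yellow [259. 228.] [622.3  27.9] [354.   17.8] 82.3 tape x 9.1 y -0.2 far 18.1
wrist blue [340. 172.] [585.4  73.9] [59.6 45.6] 82.6 tape x -33.6 y 40.5 far -10.8
wrist blue [341.  52.] [595.2 149.1] [59.5 45.7] 82.5 tape x -34.0 y 116.3 far -11.2
wrist yellow [387. 120.] [632.5 101.8] [193.9  18.7] 82.4 tape x 9.3 y 74.4 far 18.7
scene blue [283. 214.] [598. 149.] [56.2 39.5] 82.1 tape x -31.2 y 116.6 far -11.5
scene blue [265. 196.] [588.2  73.8] [56.4 40.1] 83.2 tape x -30.8 y 40.7 far -10.4
scene blue [232. 162.] [569.8 -76.3] [56.8 39.2] 85.3 tape x -29.0 y -110.5 far -8.0
scene yellow [166. 191.] [ 757.9 -141.8] [101.   58.6] -78.0 tape x 166.2 y -150.2 far 208.8
```

Request:
play_rows([
  {"gripper": 0, "translation": [0, 3, 0], "delta_rot": [0, 0, 0]},
  {"gripper": 0, "translation": [0, 3, 0], "delta_rot": [0, 0, 0]},
  {"gripper": 0, "translation": [0, 2, 0], "delta_rot": [0, 0, 0]},
  {"gripper": 0, "translation": [0, 0, 0], "delta_rot": [0, 0, 0]},
  {"gripper": 0, "translation": [0, 0, 0], "delta_rot": [0, 0, 0]},
  {"gripper": 0, "translation": [0, 0, 0], "delta_rot": [0, 0, 0]},
])

```text
time_s: 10.9
ee_pos: [0.5331, 0.0434, 0.2207]
orientation: [0.0, 0.753, 0.658, 0.0]
force: [-0.2, 0.3, -3.7]
gripper_width: 0.0236
```

```bash
python3 st.py;python3 look.py 5
```

```text
10.9 [0.5331 0.0434 0.2207] x-axis deg 82.32 z [ 6.e-04 -1.e-04 -1.e+00] [-0.2  0.3 -3.7] 0.023558432525305446
tape frame tool -81.0 3.2
side blue [240. 247.] [573.9 -81.2] [61.7 44.2] 82.4 tape x -24.2 y -114.8 far -2.2
side blue [245. 225.] [583.2  -7.9] [61.7 43.5] 82.5 tape x -24.8 y -40.9 far -3.0
side blue [248. 204.] [593.5  70.4] [62.5 45.3] 82.5 tape x -25.1 y 38.1 far -2.5
side yellow [259. 229.] [622.4  27.9] [354.   17.6] 82.3 tape x 9.2 y -0.2 far 18.1
wrist blue [339. 172.] [592.4  72.8] [59.7 45.6] 82.6 tape x -26.5 y 40.3 far -3.8
wrist blue [341.  54.] [602.2 148.1] [59.5 45.6] 82.6 tape x -26.9 y 116.2 far -4.2
wrist yellow [381. 117.] [632.6 103.1] [187.3  18.8] 82.4 tape x 9.2 y 75.7 far 18.6
scene blue [281. 216.] [606.1 147.8] [56.3 39.2] 82.3 tape x -23.0 y 116.5 far -3.4
scene blue [263. 197.] [595.6  72.6] [56.5 38.6] 82.4 tape x -23.3 y 40.5 far -4.0
scene blue [230. 164.] [577.1 -77.5] [57.4 37.4] 86.1 tape x -21.6 y -110.7 far -1.2
scene yellow [166. 191.] [ 757.9 -141.7] [100.8  58.6] -78.0 tape x 166.2 y -150.1 far 208.8
```

All four blocks measure about −25 mm from the tape edge and square. Next I draw the ruler back.

Request:
play_rows([
  {"gripper": 0, "translation": [0, -3, 0], "delta_rot": [0, 0, 0]},
  {"gripper": 0, "translation": [0, -7, 0], "delta_rot": [0, 0, 0]},
  {"gripper": 0, "translation": [0, -10, 0], "delta_rot": [0, 0, 0]},
  {"gripper": 0, "translation": [0, -15, 0], "delta_rot": [0, 0, 0]},
  {"gripper": 0, "translation": [0, -20, 0], "delta_rot": [0, 0, 0]},
  {"gripper": 0, "translation": [0, -20, 0], "delta_rot": [0, 0, 0]},
  {"gripper": 0, "translation": [0, -10, 0], "delta_rot": [0, 0, 0]},
  {"gripper": 0, "translation": [0, -5, 0], "delta_rot": [0, 0, 0]},
  {"gripper": 0, "translation": [0, 0, 1], "delta_rot": [0, 0, 0]},
  {"gripper": 0, "translation": [0, 0, 1], "delta_rot": [0, 0, 0]},
  {"gripper": 0, "translation": [0, 0, 0], "delta_rot": [0, 0, 0]},
  {"gripper": 0, "translation": [0, 0, 0], "delta_rot": [0, 0, 0]},
  {"gripper": 0, "translation": [0, 0, 0], "delta_rot": [0, 0, 0]},
])

```text
time_s: 12.35
ee_pos: [0.4442, 0.0553, 0.2188]
orientation: [-0.0, 0.753, 0.658, -0.0]
force: [-0.4, 1.3, -1.8]
gripper_width: 0.0237
```

```bash
python3 st.py
```

```text
12.35 [0.4442 0.0553 0.2188] x-axis deg 82.31 z [-1.e-04 -0.e+00 -1.e+00] [-0.4  1.3 -1.8] 0.023738517965623783
tape frame tool -170.8 3.2
```

Next I lower the last fraction, open the fingers and rise.

Request:
play_rows([
  {"gripper": 0, "translation": [0, 0, 0.5], "delta_rot": [0, 0, 0]},
  {"gripper": 0, "translation": [0, 0, 0.5], "delta_rot": [0, 0, 0]},
  {"gripper": 0, "translation": [0, 0, 0], "delta_rot": [0, 0, 0]},
  {"gripper": 0, "translation": [0, 0, 0], "delta_rot": [0, 0, 0]},
])

```text
time_s: 12.75
ee_pos: [0.4442, 0.0554, 0.2186]
orientation: [0.0, 0.753, 0.658, 0.0]
force: [-3.7, -1.6, 5.6]
gripper_width: 0.0239
```

Request:
play_rows([
  {"gripper": 80, "translation": [0, 0, 0], "delta_rot": [0, 0, 0]},
  {"gripper": 80, "translation": [0, 0, 0], "delta_rot": [0, 0, 0]},
  {"gripper": 80, "translation": [0, 0, 0], "delta_rot": [0, 0, 0]},
  {"gripper": 80, "translation": [0, 0, 0], "delta_rot": [0, 0, 0]},
  {"gripper": 80, "translation": [0, 0, 0], "delta_rot": [0, 0, 0]},
  {"gripper": 80, "translation": [0, 0, 0], "delta_rot": [0, 0, 0]},
  {"gripper": 80, "translation": [0, 0, 0], "delta_rot": [0, 0, 0]},
  {"gripper": 80, "translation": [0, 0, 0], "delta_rot": [0, 0, 0]},
  {"gripper": 80, "translation": [0, 0, -20], "delta_rot": [0, 0, 0]},
  {"gripper": 80, "translation": [0, 0, -40], "delta_rot": [0, 0, 0]},
  {"gripper": 80, "translation": [0, 0, -40], "delta_rot": [0, 0, 0]},
  {"gripper": 80, "translation": [0, 0, -40], "delta_rot": [0, 0, 0]},
  {"gripper": 80, "translation": [0, 0, -20], "delta_rot": [0, 0, 0]},
  {"gripper": 80, "translation": [0, 0, 0], "delta_rot": [0, 0, 0]},
  {"gripper": 80, "translation": [0, 0, 0], "delta_rot": [0, 0, 0]},
])

```text
time_s: 14.25
ee_pos: [0.4437, 0.0554, 0.3773]
orientation: [-0.0, 0.753, 0.658, -0.0]
force: [-0.0, 0.3, -0.1]
gripper_width: 0.0801
```

```bash
python3 st.py; python3 look.py 6; python3 - <<'E'
from rig import arm
from h import *
i=arm.camera_info("wrist")
for b in blobs(np.load('pics/wrist6.npy'),'red',200)+[]: print(b.mean(0),*rect(plane(b,.06,i,True)))
E
```

```text
14.25 [0.4437 0.0554 0.3773] x-axis deg 82.32 z [-1.e-04 -1.e-04 -1.e+00] [-0.   0.3 -0.1] 0.08008086262080004
tape frame tool -171.3 3.2
side blue [241. 246.] [573.6 -81.1] [61.7 45.5] 83.9 tape x -24.5 y -114.7 far -1.9
side blue [245. 224.] [583.1  -7.9] [61.9 45.2] 82.5 tape x -24.9 y -40.9 far -2.4
side blue [248. 204.] [593.5  70.4] [62.5 45.3] 82.5 tape x -25.1 y 38.1 far -2.5
side blue [251. 188.] [602.8 143.5] [58.1 44.5] 82.5 tape x -25.7 y 111.8 far -3.4
side yellow [259. 228.] [622.6  28.1] [353.6  17.3] 82.3 tape x 9.4 y 0.1 far 18.1
wrist blue [370. 214.] [581.8  -5.6] [59.3 45.5] 82.4 tape x -26.5 y -38.8 far -3.8
wrist blue [375. 152.] [591.9  72.7] [59.6 45.6] 82.3 tape x -27.0 y 40.1 far -4.2
wrist blue [377.  89.] [601.7 148. ] [59.7 44.8] 82.4 tape x -27.4 y 116.1 far -4.9
wrist yellow [485. 230.] [808.  -74.8] [60.9 11.3] -27.7 tape x 206.9 y -77.1 far 233.6
wrist yellow [395. 133.] [630.7  88.4] [242.5  18.8] 82.4 tape x 9.3 y 60.9 far 18.7
scene blue [281. 215.] [606.1 147.6] [55.9 39.2] 82.3 tape x -23.0 y 116.3 far -3.4
scene blue [263. 197.] [595.7  73.2] [55.3 38.6] 82.4 tape x -23.3 y 41.1 far -4.0
scene blue [245. 179.] [585.6  -5.7] [56.1 40. ] 82.7 tape x -22.8 y -38.4 far -2.6
scene blue [230. 164.] [576.7 -77.5] [54.5 41.4] 82.3 tape x -22.0 y -110.7 far -1.2
scene yellow [166. 191.] [ 757.9 -141.6] [100.9  58.4] -78.2 tape x 166.2 y -150.0 far 208.8
[254.30620155 184.50387597] [444.1  57.9] [117.   22.2] 82.6
```

View pics/c6.png

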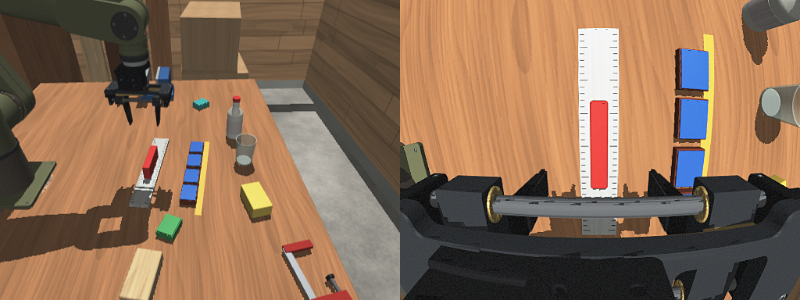

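The four blocks sit in a square row at the tape, with centres about −25 mm. The ruler lies flat about 90 mm behind them, the hand is clear, and the other objects look untouched. I'm handing in.

```bash
python3 -c "
from rig import arm
print(arm.sign_off())"
```

```text
the job is handed in; nothing more can be done
None
```

I gripped the ruler by its red grip, carried it behind the row and pushed the four bearer blocks up to the tape with its long edge. I then drew it back about 90 mm, set it flat, let go, raised the hand clear and handed the job in at about 14.5 s of the 46 s allowed. The sign-off gave no verdict.

**Block position:** In the last pictures the block centres lie 22 to 27 mm short of the tape's near edge; the allowed range is 17 to 33 mm. The far faces stop 0 to 3 mm short of the edge.

**Squareness:** The blocks are within about 0.03 rad of square; the limit is 0.12 rad. The wrist camera did not see block 1, so its figures come from the side and scene cameras only.

**Camera disagreement:** The three cameras differ by 2 to 4 mm on block position, with scene giving about −23 mm, side −25 mm and wrist −27 mm. All of them fall inside the tolerance.

**Ruler and surroundings:** By eye the ruler lies flat, and its grip measures where I set it down. The hand touches nothing, and the tool force reads about zero. The yellow block measured unmoved. The other bystanders and the look-alikes look unmoved, but I did not measure them again.

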